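Load card packs into a spring-pusher display tray

ROBOT

A 6-joint arm with a two-finger parallel gripper is mounted at the origin on the work surface; the furniture and walls round the work are solid. World frame = base frame: x ahead of the robot, y to its left, z up, the work surface at z = 0. Lengths are in m, angles in rad, forces in N, time in s.
With the tool pointing down it reaches from about 0.325 to 1 m from the base axis. Payload 5.1 kg.
Tool frame: the origin (TCP) lies on the front face of the gripper's body, between the roots of the fingers; the fingertips stand 73 mm ahead of it and the grasp point (between the pads) lies 54 mm ahead of it; z points along the fingers, y is the line along which they close (so a half turn about z gives the same grasp; the last joint's range is limited). The gripper opens to 85 mm and grips with 20 to 120 N. Pads are 22 mm wide; open, the fingers measure 114 mm over their backs; the gripper's body (76 mm by 85 mm) begins 54 mm behind the grasp point. The pads swing forward as they close: fully open they stand 13 mm farther back than shut.
Start: joints at [-1.318, 0.124, 1.65, -0, 1.367, -0.083], TCP at [0.214, -0.614, 0.304] pointing down, gripper open.
Joint ranges: [-2.61, 2.61], [-1.02, 2.33], [0.03, 2.71], [-1.35, 4.49], [0.32, 2.68], [-2.91, 2.91]. Speed limits (rad/s): [2.57, 2.57, 3.14, 3.14, 3.14, 3.14].

INTERFACE

Orientations are given as a unit quaternion [x, y, z, w].
In Python, from rig import bot, imaging, finish_job, look_for, landmark_of gives the robot as it stands.
- The arm moves only by the tool move_arm, never from a script. Its argument "motion" is a list that holds one entry, the list of rows, each a list of 5 numbers: the finger opening in mm, from 0 to 85.4, then the shift along the tool's x, y, z in mm, then the turn about the tool's z in rad. In form: [[[jaw, x, y, z, twist], ...]]. A call has 1 to 20 rows; each row is the pose to reach, as a shift and turn from the pose commanded when the call began, along the tool's axes at that moment; what a row does not reach only later rows make up. A row lasts 1/8 s, in which the tool goes at most 62.5 mm and 10.7 degrees, less where a joint would pass 70% of its speed; a pose out of reach is approached as far as the arm can. A call with a gripper value outside its range is refused whole. The fingers move at their own pace and stop on an object; the grip force is fixed at half the most. Time passes only in rows, so rows that repeat a pose let the fingers close. It gives the time, the measured TCP pose, the force, the opening and the grip force at its end, in the units of the state.
- bot.observe(): the state, without advancing time (a new reading comes with each control period).
- imaging.snapshot(name): name is "side" or "top" or "wrist"; returns the picture (420x560x3 uint8, red, green, blue); there is no depth.
- imaging.camera_params(name): a dict with "intrinsics" (3x3 intrinsics, pixels), "dist_coeffs" ([k1, k2, p1, p2, k3] as OpenCV has them; the pictures are not rectified), "extrinsics" (4x4, takes a point from camera to world coordinates); the wrist camera has in their place "T_tool_cam" (4x4, takes a point from camera to tool coordinates, whose origin is the TCP and whose axes are the flange's). Camera axes: x right, y down, z forward; pixel columns grow to the right and rows downward; lengths in m; the calibration is good to about 2 mm. A picture is of the moment at which its call begins: read the wrist's pose just before it. camera_params takes no time and is no camera call.
- finish_job(): hands the job in; it is judged then, once.
Trained networks look in the newest picture that a camera, given by its name, has taken for a name from the list of things; names that differ only in an ending like _2 or _b are one class to them, and where a whole thing is asked for, a point or a joint stands for the part that bears it (a point fixed in the world has none). Each returns a list of dicts, best first, with "p" (0 to 1); they miss things now and then, are a little off and sometimes report something else, mostly with a low value. They report only what shows in the picture. A call takes as long as a camera call. They do not tell look-alikes from the thing itself.
- look_for(query, camera): "location" ([x, y, z] in m, in world coordinates, good to about 4 mm: the middle of the surface that is visible of it).
- landmark_of(query, camera): "location" ([x, y, z] in m, in world coordinates, good to about 4 mm: a listed point, or the origin of a listed thing).
The state is a dict: "t": time; "joint_positions": joint angles; "joint_velocities": joint speeds; "tau": joint torques, N m; "tool_pos": TCP position; "orientation": TCP orientation; "wrist_force": force on the tool from outside, world axes, zero at the start; "ft_torque": the same for the moment, N m; "width": opening from 0.0 (shut) to 1.0 (fully open); "gripper_force": force on a finger pad.
Only numpy, scipy, OpenCV 4.12 (cv2) and the standard library are available. Lean on these libraries where they do the work, as an engineer would, in place of code of your own. Each camera call takes 0.05 s, during which the arm holds its last target. There are 200 camera calls.

TASK

Three packs of cards stand side by side on the table as one upright pile. Pick the three up together and load them into the narrow wooden display tray: its grey spring pusher leaves too little room to go straight in, so tilt the pile, press the pusher back with its low end and let the other end down along the fixed end wall. Let go with all three packs standing upright on the tray floor, clamped by the pusher, and leave the candle jar, the little house and the soap box where they are.

Things in the scene. Friction and masses are not known exactly. Their poses are not given: they have to be found in the camera images.
- tray: narrow open-topped wooden tray, fixed to the table, long along its own y. Origin on the table under the middle of the pile's final place; z up. Fixed end wall: inner face at y = -54.5 mm, 6 mm thick. Grey pusher: face at y = +46.5 mm at rest, +68.5 mm fully back. Outer far end y = +101.5 mm. Wall tops and pusher top 50 mm above the table
- seat (a point): middle of the pile's final place on the tray's inner floor, 10 mm above the tray's origin, same axes. Inner width along x is 41 mm (x = -20.5 to +20.5 mm); side walls 5 mm thick, their top 8 mm flare outward by about 3 mm each side (59 mm over the lips). Only 101 mm of room along y until the pusher is pressed back
- pusher (a joint): slide of the grey spring pusher along tray +y, in m: 0 at rest, 0.022 fully back at its stop. Spring force about 2 N at rest, 5 N fully back. With the pile seated it reads about 0.008
- pusher_top (a point): top edge of the pusher's pressing face, middle of its 40 mm width, 50 mm above the table; moves with the pusher
- pack_mid_centre (a point): centre of the middle card pack: rigid flat box 13 mm thick (own x), 108 mm wide (own y), 152 mm high (own z, up), about 0.08 to 0.16 kg. Broad faces nearly touch, so the pile is 38 to 39 mm thick along x, 108 mm along y, 152 mm high
- pack_near_centre (a point): centre of the card pack on the -x side of the middle one, same size and axes
- pack_far_centre (a point): centre of the card pack on the +x side of the middle one, same size and axes
- candle_centre (a point): centre of a striped candle jar, 86 mm across and 99 mm high; bystander
- house_centre (a point): centre of a small ornamental house, 40 x 48 x 87 mm; bystander
- soap_centre (a point): centre of a small printed soap box lying flat, 56 x 85 x 30 mm; bystander. Beyond it, to the robot's right of the tray, a tall fixed white card stand with a round sign fills about x = 0.43 to 0.72 m, y = -0.18 to -0.42 m (the sign is higher than 0.3 m): swing round it close to the base. A potted twig tree stands at about x = 0.25, y = 0.2 m
Things that resemble listed ones, but are neither listed nor needed, are in the scene too. What is shaped like the part that bears pack_far_centre but red is not meant.

How it is judged:
On the way:
1. all three packs are held clear of the table together (height (world z) of each of pack_mid_centre, pack_near_centre, pack_far_centre above 0.11 m), for 0.2 s.
At the end, for the whole second after the job is handed in: All three packs stand in the tray: each centre 70 to 80 mm above the tray's inner floor (80 to 90 mm above the table), within 5 mm of the seat's middle along the tray, inside the side walls, leaning less than 0.12 rad of upright; the pusher presses on them (pushed back 4 to 12 mm); packs at rest (z of pack_mid_centre in the frame of tray between 0.08 and 0.09 m and y of pack_mid_centre in the frame of tray between -0.005 and 0.005 m and x of pack_mid_centre in the frame of tray between -0.022 and 0.022 m and angle between each of pack_mid_centre, pack_near_centre, pack_far_centre's own z axis and vertical below 0.12 rad and linear speed of each of pack_mid, pack_near, pack_far below 0.02 m/s and z of pack_near_centre in the frame of tray between 0.08 and 0.09 m and y of pack_near_centre in the frame of tray between -0.005 and 0.005 m and x of pack_near_centre in the frame of tray between -0.022 and 0.022 m and z of pack_far_centre in the frame of tray between 0.08 and 0.09 m and y of pack_far_centre in the frame of tray between -0.005 and 0.005 m and x of pack_far_centre in the frame of tray between -0.022 and 0.022 m and value of joint pusher between 0.004 and 0.012 m); the robot touches nothing.
It fails at once if the candle is shoved or tipped (distance of candle_centre from where it was at the start of the episode above 0.02 m or angle between candle_centre's own z axis and vertical above 0.3 rad).
It fails at once if the little house is shoved or tipped (distance of house_centre from where it was at the start of the episode above 0.02 m or angle between house_centre's own z axis and vertical above 0.3 rad).
It fails at once if the soap box is shoved (distance of soap_centre from where it was at the start of the episode above 0.02 m).
It also fails if it takes over 51 s, if anything falls off the work surface, if the arm or the gripper's body presses on something with over 40 N, if the wrist force passes 120 N, or if a joint passes its speed limit or range.

## Working session

There is one attempt and no reset: what is moved stays moved. The work goes in short steps, Python scripts to look and compute and a tool call to move; the robot and the scene stay as the last step left them, time stands still between calls to the robot, and variables do not carry over. Pictures are saved under pics/ and viewed, at most 13 in all, crops included, and the job is handed in when it is done.

Besides the shell and the picture viewer there is one more tool, called after "Emit:" as name(argument=value, ...) on one line, values as JSON. move_arm: Moves the arm, as the interface text tells. Its arguments: {"type":"object","properties":{"motion":{"type":"array","items":{"type":"array","items":{"type":"array","items":{"type":"number"}}}}},"required":["motion"]}

```bash
ls; mkdir -p pics; python3 - <<'E'
from rig import bot, imaging, look_for, landmark_of
import cv2,numpy as np
ims=[imaging.snapshot(n) for n in("side","top")]
cv2.imwrite("pics/a_side.png",ims[0][:,:,::-1]);cv2.imwrite("pics/a_top.png",ims[1][:,:,::-1])
for c in("side","top"):
  for q in("tray","seat","pusher_top","pack_mid_centre","pack_near_centre","pack_far_centre","candle_centre","house_centre","soap_centre"):
    print(c,q,[(round(r["p"],2),np.round(r["location"],3).tolist()) for r in landmark_of(q,c)][:4])
s=bot.observe();print({k:np.round(v,3).tolist() for k,v in s.items()})
E
```

```text
pics
side tray [(0.93, [0.518, -0.006, 0.004])]
side seat [(0.6, [0.518, -0.002, 0.012]), (0.32, [0.488, 0.305, 0.076])]
side pusher_top [(0.66, [0.507, 0.04, 0.045])]
side pack_mid_centre []
side pack_near_centre []
side pack_far_centre [(0.83, [0.328, 0.45, 0.076]), (0.82, [0.532, 0.625, 0.081]), (0.72, [0.488, 0.302, 0.075]), (0.67, [0.469, 0.463, 0.076])]
side candle_centre [(0.65, [0.657, 0.018, 0.053])]
side house_centre [(0.77, [0.652, 0.168, 0.042])]
side soap_centre []
top tray [(0.68, [0.519, -0.003, 0.003])]
top seat [(0.71, [0.518, -0.007, 0.013]), (0.15, [0.652, 0.013, 0.052])]
top pusher_top [(0.42, [0.502, 0.04, 0.049])]
top pack_mid_centre []
top pack_near_centre [(0.56, [0.463, 0.298, 0.075])]
top pack_far_centre [(0.9, [0.532, 0.622, 0.074]), (0.89, [0.47, 0.459, 0.076]), (0.74, [0.326, 0.454, 0.077]), (0.71, [0.359, -0.251, 0.016])]
top candle_centre [(0.95, [0.654, 0.012, 0.051])]
top house_centre [(0.53, [0.66, 0.166, 0.045])]
top soap_centre [(0.94, [0.357, -0.253, 0.014])]
{'t': 1.0, 'joint_positions': [-1.318, 0.124, 1.65, 0.0, 1.367, -0.083], 'joint_velocities': [0.001, 0.001, -0.002, -0.0, 0.001, 0.0], 'tau': [-0.0, -42.361, -36.577, -0.0, 0.001, -0.0], 'tool_pos': [0.214, -0.614, 0.304], 'orientation': [0.986, 0.167, 0.0, 0.0], 'wrist_force': [-0.515, -0.669, 0.438], 'ft_torque': [-0.026, -0.031, -0.012], 'gripper_force': 0.0, 'width': 1.0}
```

View pics/a_top.png

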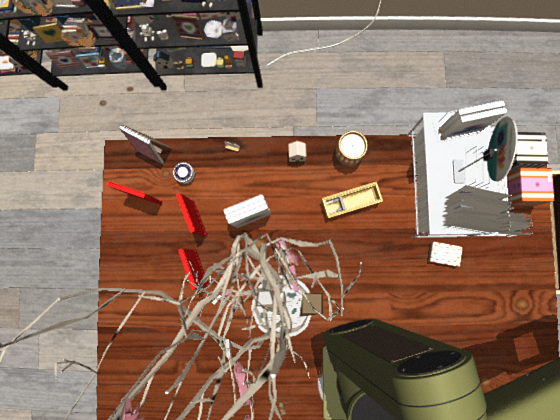

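View pics/a_side.png

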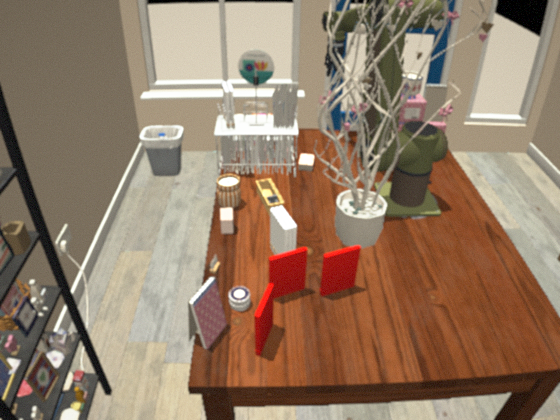

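The top view shows the pile at (247,211), the tray at (352,199), the candle at (352,148), the house at (297,152) and the soap box at (446,254). Three red look-alike packs stand at (134,194), (190,216) and (191,266). I choose the white triple pile. Next I'll take a close crop.

```bash
cat > h.py <<'E'
from rig import bot, imaging, look_for, landmark_of
import cv2,numpy as np
from scipy.spatial.transform import Rotation as R
def cam(n):
    p=imaging.camera_params(n);K=np.array(p["intrinsics"]);D=np.array(p["dist_coeffs"])
    if n=="wrist":
        s=bot.observe();T=np.eye(4);T[:3,:3]=R.from_quat(s["orientation"]).as_matrix();T[:3,3]=s["tool_pos"]
        E=T@np.array(p["T_tool_cam"])
    else:E=np.array(p["extrinsics"])
    return K,D,E
def back(c,uv,z):
    K,D,E=c;q=cv2.undistortPoints(np.array(uv,float).reshape(-1,1,2),K,D).reshape(-1,2)
    d=np.c_[q,np.ones(len(q))]@E[:3,:3].T
    return E[:3,3]+d*((np.reshape(z,-1)-E[2,3])/d[:,2])[:,None]
def proj(c,P):
    K,D,E=c;I=np.linalg.inv(E);return cv2.projectPoints(np.array(P,float).reshape(-1,3),cv2.Rodrigues(I[:3,:3])[0],I[:3,3],K,D)[0].reshape(-1,2)
E
python3 - <<'E'
from h import *
a=cv2.imread("pics/a_top.png")
cv2.imwrite("pics/crop1.png",cv2.resize(a[130:240,210:400],None,fx=4,fy=4,interpolation=cv2.INTER_CUBIC))
print(cam("top")[2].round(3).tolist(),cam("side")[2].round(3).tolist(),imaging.camera_params("wrist")["T_tool_cam"],cam("wrist")[0])
E
```

```text
[[-0.011, -0.993, 0.121, 0.336], [-1.0, 0.014, 0.021, 0.167], [-0.022, -0.121, -0.992, 1.269], [0.0, 0.0, 0.0, 1.0]] [[-1.0, 0.006, -0.02, 0.533], [0.02, 0.585, -0.811, 1.333], [0.007, -0.811, -0.585, 0.932], [0.0, 0.0, 0.0, 1.0]] [[-4.37537684e-04 -9.61009081e-01 -2.76516463e-01  7.03045609e-02]
 [ 9.99999897e-01 -3.86547691e-04 -2.38907285e-04 -4.29027619e-04]
 [ 1.22705270e-04 -2.76516539e-01  9.61009151e-01 -7.02980114e-02]
 [ 0.00000000e+00  0.00000000e+00  0.00000000e+00  1.00000000e+00]] [[352.69179652   0.         278.93260468]
 [  0.         352.69179652 207.11868525]
 [  0.           0.           1.        ]]
```

View pics/crop1.png

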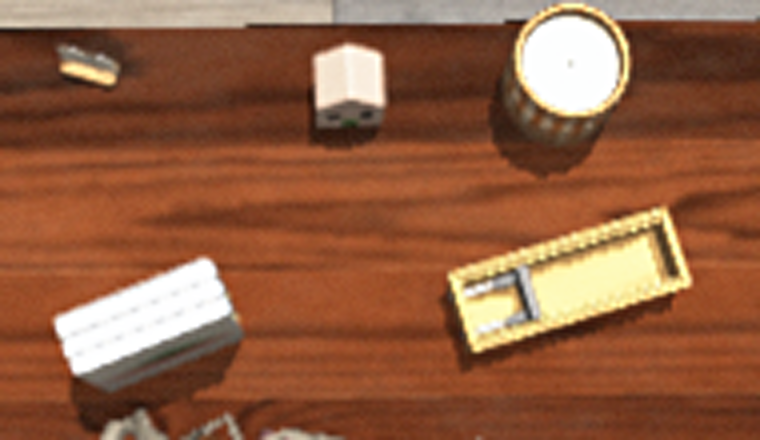

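The crop shows three white packs side by side, with the top face at crop corners (54,322), (208,258), (230,308) and (80,375). The tray lip corners are (448,272), (668,208), (691,282) and (472,352), and the pusher is at the left (+y) end.

```bash
python3 - <<'E'
from h import *
c=cam("top")
f=lambda q:np.array(q,float)/4+[210-.4,130-.4]
for n,q,z in(("pile",[(54,322),(208,258),(230,308),(80,375)],.152),("tray",[(448,272),(668,208),(691,282),(472,352)],.05)):
    P=back(c,f(q),z)[:,:2];print(n,P.round(4).tolist(),"mid",P.mean(0).round(4))
    for i in range(4):
        d=P[(i+1)%4]-P[i];print(np.hypot(*d).round(4),np.degrees(np.arctan2(d[1],d[0])).round(1))
E
```

```text
pile [[0.4722, 0.3608], [0.5126, 0.2607], [0.4797, 0.2466], [0.4375, 0.3437]] mid [0.4755 0.3029]
0.1079 -68.0
0.0358 -156.7
0.1059 113.5
0.0386 26.3
tray [[0.5163, 0.1], [0.56, -0.0567], [0.5069, -0.071], [0.4595, 0.0843]] mid [0.5106 0.0142]
0.1627 -74.4
0.055 -164.9
0.1624 107.0
0.059 15.4
```

```bash
cat >> h.py <<'E'
def yaw():
    x=R.from_quat(bot.observe()["orientation"]).as_matrix()[:,0];return np.degrees(np.arctan2(x[1],x[0]))
def rel(P,psi):
    s=bot.observe();M=R.from_quat(s["orientation"]).as_matrix()
    d=(np.array(P)-s["tool_pos"])@M*1000;tw=-np.radians((psi-yaw()+180)%360-180)
    return [*np.round(d,1).tolist(),round(tw,3)]
E
python3 - <<'E'
from h import *
pol=lambda a,r,z=.31:(r*np.cos(np.radians(a)),r*np.sin(np.radians(a)),z)
W=[pol(-70.8,.59),pol(-70.8,.53),pol(-70.8,.47),pol(-70.8,.41),pol(-70.5,.355)]
W+=[pol(a,.345) for a in np.arange(-62,11,8.5)]
for p in W: print(rel(p,min(112.7,np.degrees(np.arctan2(p[1],p[0]))+92)))
print(rel((.40,.13,.31),112.7),rel((.44,.19,.31),112.7),rel((.46,.25,.31),112.7),rel((.4755,.303,.30),112.7))
E
```

```text
[-0.4, -60.0, -6.1, np.float64(-0.034)]
[-0.3, -120.0, -6.1, np.float64(-0.034)]
[-0.3, -180.0, -6.1, np.float64(-0.034)]
[-0.3, -240.0, -6.1, np.float64(-0.034)]
[1.6, -295.0, -6.1, np.float64(-0.039)]
[52.6, -309.0, -6.1, np.float64(-0.188)]
[102.4, -320.5, -6.1, np.float64(-0.336)]
[150.0, -339.3, -6.1, np.float64(-0.485)]
[194.3, -364.9, -6.1, np.float64(-0.633)]
[234.3, -396.7, -6.1, np.float64(-0.781)]
[269.1, -434.1, -6.1, np.float64(-0.93)]
[298.1, -476.3, -6.1, np.float64(-1.078)]
[320.5, -522.2, -6.1, np.float64(-1.226)]
[335.9, -571.0, -6.1, np.float64(-1.375)]
[420.5, -640.9, -6.1, np.float64(-1.631)] [478.1, -684.4, -6.1, np.float64(-1.631)] [516.7, -734.5, -6.1, np.float64(-1.631)] [548.8, -779.4, 3.9, np.float64(-1.631)]
```

Emit:
move_arm(motion=[[[85,0,-60,-6,-0.03],[85,0,-120,-6,-0.03],[85,0,-180,-6,-0.03],[85,0,-240,-6,-0.03],[85,1,-295,-6,-0.04],[85,52,-309,-6,-0.19],[85,102,-320,-6,-0.34],[85,150,-339,-6,-0.48],[85,194,-365,-6,-0.63],[85,234,-397,-6,-0.78],[85,269,-434,-6,-0.93],[85,298,-476,-6,-1.08],[85,320,-522,-6,-1.23],[85,336,-571,-6,-1.37],[85,336,-571,-6,-1.37]]])

```text
t: 2.88
tool_pos: [0.3428, 0.039, 0.3101]
orientation: [0.655, 0.756, 0.0, 0.0]
wrist_force: [-0.3, 0.2, 0.2]
width: 0.995
gripper_force: 0.0
```

```bash
python3 - <<'E'
from h import *
s=bot.observe();print(s["t"],s["tool_pos"],s["wrist_force"],yaw())
for p in((.36,.10,.31),(.40,.135,.31),(.44,.19,.31),(.46,.25,.31),(.4755,.303,.30)):print(rel(p,112.7))
E
```

```text
2.875 [0.34283592 0.03899116 0.31012193] [-0.26105741  0.19318368  0.18774022] 98.19660438543974
[57.9, 25.7, 0.2, np.float64(-0.253)]
[86.9, 70.3, 0.2, np.float64(-0.253)]
[135.6, 117.7, 0.2, np.float64(-0.253)]
[192.1, 146.1, 0.3, np.float64(-0.253)]
[242.4, 168.9, 10.3, np.float64(-0.253)]
```

Emit:
move_arm(motion=[[[85,30,26,0,-0.13],[85,58,70,0,-0.25],[85,95,112,0,-0.25],[85,145,130,0,-0.25],[85,192,146,0,-0.25],[85,242,169,10,-0.25],[85,242,169,10,-0.25],[85,242,169,10,-0.25]]])

```text
t: 3.88
tool_pos: [0.4787, 0.2974, 0.2997]
orientation: [0.559, 0.829, -0.001, 0.0]
wrist_force: [-0.1, -0.0, 0.6]
width: 0.999
gripper_force: 0.0
```

```bash
python3 - <<'E'
from h import *
s=bot.observe();print(s["t"],s["tool_pos"],s["wrist_force"],yaw())
c=cam("wrist");a=imaging.snapshot("wrist");cv2.imwrite("pics/w1.png",a[:,:,::-1])
for q in("pack_mid_centre","pack_near_centre","pack_far_centre"):
    print(q,[(round(r["p"],2),np.round(r["location"],3).tolist()) for r in landmark_of(q,"wrist")][:3])
E
```

```text
3.875 [0.47866422 0.2974402  0.29966109] [-0.11993931 -0.01410507  0.58009712] 111.96332389974184
pack_mid_centre []
pack_near_centre []
pack_far_centre [(0.25, [0.655, 0.167, 0.043])]
```

View pics/w1.png

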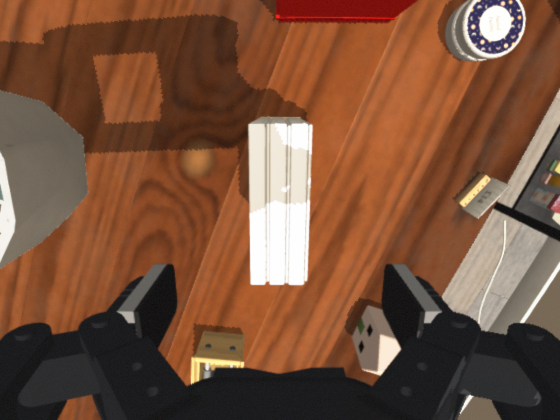

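The pile's top face is centred below the fingers, with corners at (249,124), (312,124), (308,285) and (250,285).

```bash
python3 - <<'E'
from h import *
P=back(cam("wrist"),[(249,124),(312,124),(308,285),(250,285)],.152)[:,:2]
print(P.round(4).tolist(),P.mean(0))
for i in range(4):
    d=P[(i+1)%4]-P[i];print(np.hypot(*d).round(4),np.degrees(np.arctan2(d[1],d[0])).round(1))
m=P.mean(0)
print(rel((*m,.174),112.0),rel((*m,.174),112.7))
E
```

```text
[[0.4394, 0.3465], [0.4748, 0.3607], [0.5154, 0.26], [0.4782, 0.2451]] [0.47694346 0.30307068]
0.0382 21.9
0.1086 -68.1
0.0401 -158.1
0.1086 110.9
[5.8, 0.7, 126.6, np.float64(-0.001)] [5.8, 0.7, 126.6, np.float64(-0.013)]
```

Emit:
move_arm(motion=[[[85,6,1,40,0],[85,6,1,80,0],[85,6,1,110,0],[85,6,1,127,0],[85,6,1,127,0],[85,6,1,127,0],[0,6,1,127,0],[0,6,1,127,0],[0,6,1,127,0],[0,6,1,127,0],[0,6,1,127,0],[0,6,1,127,0],[0,6,1,127,0],[0,6,1,127,0]]])

```text
t: 5.82
tool_pos: [0.4771, 0.3049, 0.1738]
orientation: [0.559, 0.829, 0.001, 0.0]
wrist_force: [-0.7, -0.3, 6.4]
width: 0.432
gripper_force: 62.2
```

```bash
cat >> h.py <<'E'
TO=np.array([.517,-.0055]);TY=106.3
def tr(x,y,z):
    a=np.radians(TY-90);c,s=np.cos(a),np.sin(a);return (TO[0]+(c*x-s*y)/1e3,TO[1]+(s*x+c*y)/1e3,z)
def intray(P):
    a=np.radians(TY-90);c,s=np.cos(a),np.sin(a);d=(np.array(P)[...,:2]-TO)*1e3;return d@np.array([[c,-s],[s,c]])
E
python3 - <<'E'
from h import *
print(rel(tr(0,145,.25),TY))
E
```

```text
[-158.4, -65.0, -76.3, np.float64(0.101)]
```

Emit:
move_arm(motion=[[[0,0,0,-20,0],[0,0,0,-50,0],[0,0,0,-76,0],[0,0,0,-76,0],[0,0,0,-76,0]]])

```text
t: 6.45
tool_pos: [0.4761, 0.3043, 0.2476]
orientation: [0.559, 0.829, -0.001, -0.001]
wrist_force: [-1.1, -0.0, -2.9]
width: 0.431
gripper_force: 61.7
```

```bash
python3 - <<'E'
from h import *
print(rel(tr(0,145,.25),TY), tr(0,145,.25))
a=imaging.snapshot("side");b=imaging.snapshot("top");c=imaging.snapshot("wrist")
f=lambda i,x,y,w,h,k:cv2.resize(i[y:y+h,x:x+w],(k*w,k*h),interpolation=cv2.INTER_CUBIC)
o=np.hstack([f(a,200,150,130,130,3),f(b,220,140,130,130,3)])[:,:,::-1]
cv2.imwrite("pics/s2.png",o)
E
```

```text
[-158.2, -63.9, -2.3, np.float64(0.1)] (np.float64(0.47630332720648577), np.float64(0.1336717673364021), 0.25)
```

View pics/s2.png

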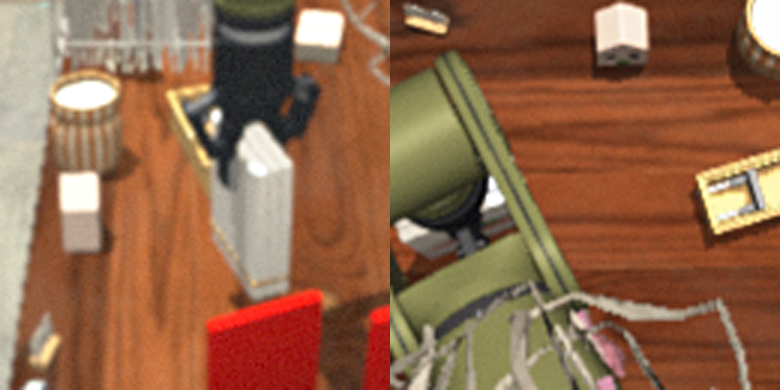

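All three packs are lifted together, upright at about (250,215) in the crop. Next I'll move to the tray's +y end.

Emit:
move_arm(motion=[[[0,-40,-16,-2,0.03],[0,-80,-32,-2,0.06],[0,-120,-48,-2,0.1],[0,-158,-64,-2,0.1],[0,-158,-64,-2,0.1],[0,-158,-64,-2,0.1]]])

```text
t: 7.35
tool_pos: [0.4766, 0.1343, 0.2503]
orientation: [0.6, 0.8, -0.0, -0.001]
wrist_force: [-0.4, 0.1, -3.6]
width: 0.43
gripper_force: 61.5
```

```bash
python3 - <<'E'
from h import *
s=bot.observe();print(s["t"],s["tool_pos"],s["wrist_force"],yaw(),intray(s["tool_pos"]))
a=imaging.snapshot("side");b=imaging.snapshot("top");c=imaging.snapshot("wrist")
f=lambda i,x,y,w,h,k:cv2.resize(i[y:y+h,x:x+w],(k*w,k*h),interpolation=cv2.INTER_CUBIC)
o=np.hstack([f(a,200,140,100,130,4),cv2.resize(c,(390,292))[:, :].__class__ and cv2.copyMakeBorder(cv2.resize(c,(390,292)),0,228,0,0,0)])[:,:,::-1]
cv2.imwrite("pics/s3.png",o)
E
```

```text
7.35 [0.47661408 0.13426611 0.25027945] [-0.41987351  0.07874102 -3.59666788] 106.30543413982679 [  0.46507559 145.48323636]
```

View pics/s3.png

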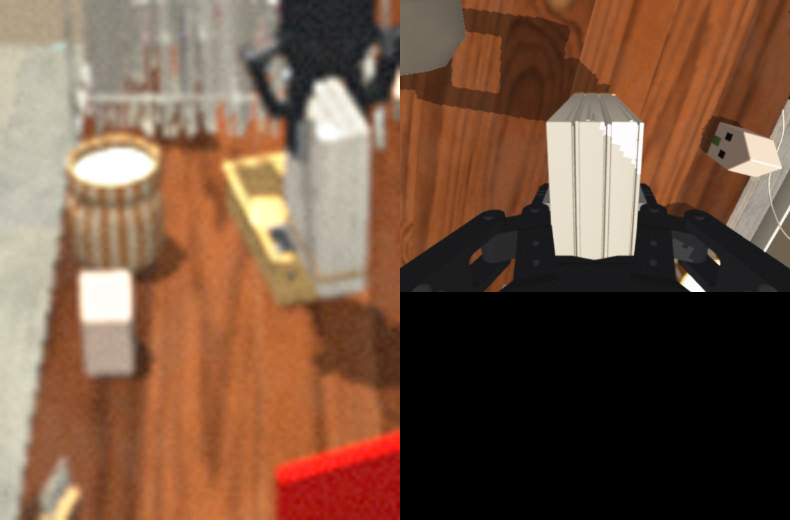

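The wrist view shows the pile's +y top edge at row ~175 in full-frame pixels. The side view shows the pile next to the tray's +y end, overlapping it. Next I'll press it down on that end wall, pivoting the pile between the pads.

Emit:
move_arm(motion=[[[0,-5,0,12,0],[0,-5,0,22,0],[0,-2,0,25,0],[0,1,0,27,0],[0,4,0,28.5,0],[0,7,0,30,0],[0,7,0,30,0]]])

```text
t: 8.38
tool_pos: [0.4754, 0.1409, 0.2223]
orientation: [0.599, 0.8, 0.0, 0.001]
wrist_force: [-1.4, -3.0, 4.6]
width: 0.433
gripper_force: 62.3
```

```bash
cat >> h.py <<'E'
def tilt(name=None):
    from scipy.optimize import brentq
    c=imaging.snapshot("wrist")
    if name: cv2.imwrite(name,c[:,:,::-1])
    g=cv2.GaussianBlur(c.astype(np.float32).sum(2),(1,1),0)
    return c
E
python3 - <<'E'
from h import *
s=bot.observe();print(s["t"],s["tool_pos"],s["wrist_force"],s["ft_torque"])
c=imaging.snapshot("wrist");np.save("w4.npy",c);w=c[100:300,200:360]
# predicted edge rows for tilt
p=imaging.camera_params("wrist");K,D=np.array(p["intrinsics"]),np.array(p["dist_coeffs"]);I=np.linalg.inv(p["T_tool_cam"])
for th in(0,.05,.1,.15,.2,.25,.3):
    co,si=np.cos(th),np.sin(th)
    q=[(54*co+u*si,0,54-(u*co-54*si)) for u in(32,)]+[(54*co-120*si,0,54+120*co+54*si)]
    print(th,cv2.projectPoints(np.array(q)/1e3,cv2.Rodrigues(I[:3,:3])[0],I[:3,3],K,D)[0].reshape(-1,2).round(0).tolist())
print(c[100:260:4,280].sum(1).tolist(), c[100:260:4,250].sum(1).tolist())
E
```

```text
8.375 [0.47543064 0.14093474 0.22230675] [-1.41678512 -3.02990817  4.55378063] [-1.14819717  0.21482224 -0.13788459]
0 [[278.0, 171.0], [279.0, 131.0]]
0.05 [[278.0, 164.0], [279.0, 140.0]]
0.1 [[279.0, 157.0], [279.0, 149.0]]
0.15 [[279.0, 151.0], [279.0, 157.0]]
0.2 [[279.0, 146.0], [279.0, 166.0]]
0.25 [[279.0, 142.0], [279.0, 174.0]]
0.3 [[279.0, 138.0], [279.0, 183.0]]
[302, 293, 282, 187, 167, 164, 159, 159, 155, 169, 337, 349, 366, 378, 389, 398, 403, 411, 542, 670, 666, 685, 664, 664, 664, 663, 666, 662, 663, 664, 667, 663, 660, 661, 662, 664, 662, 660, 660, 661] [142, 156, 179, 188, 185, 182, 182, 179, 176, 179, 341, 348, 370, 368, 368, 397, 377, 360, 415, 413, 373, 368, 371, 365, 338, 344, 344, 339, 332, 361, 353, 353, 368, 379, 378, 377, 405, 409, 404, 452]
```

Emit:
move_arm(motion=[[[0,3,0,2,0],[0,6,0,4,0],[0,9,0,6,0],[0,12,0,8,0],[0,15,0,10,0],[0,15,0,10,0]]])

```text
t: 9.18
tool_pos: [0.4711, 0.1565, 0.2134]
orientation: [0.6, 0.8, 0.002, -0.0]
wrist_force: [-4.3, 1.9, 10.2]
width: 0.433
gripper_force: 61.8
```

```bash
cat > t.py <<'E'
from h import *
s=bot.observe();print(s["t"],s["tool_pos"].round(4),s["wrist_force"].round(1),s["ft_torque"].round(2),intray(s["tool_pos"]).round(1))
c=imaging.snapshot("wrist")
g=c[100:230].astype(int).sum(2)
for u in(262,278,294):
    d=np.abs(np.diff(g[:,u]));i=np.where(d>70)[0];print(u,[(int(k)+100,int(d[k])) for k in i])
E
python3 t.py
```

```text
9.175 [0.4711 0.1565 0.2134] [-4.3  1.9 10.2] [-0.38  0.98 -0.25] [  1.4 168.4]
262 [(155, 166), (156, 195), (157, 75)]
278 [(155, 168), (156, 181), (157, 75)]
294 [(132, 73), (163, 77)]
```

```bash
cat > v.py <<'E'
from h import *
import sys
c=imaging.snapshot("wrist");a=imaging.snapshot("side")
f=lambda i,x,y,w,h,k:cv2.resize(i[y:y+h,x:x+w],(k*w,k*h),interpolation=cv2.INTER_CUBIC)
cv2.imwrite(sys.argv[1],np.hstack([f(c,190,100,180,200,2),f(a,220,160,80,80,5)])[:,:,::-1])
E
python3 v.py pics/s5.png
```

```text
(no output)
```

View pics/s5.png

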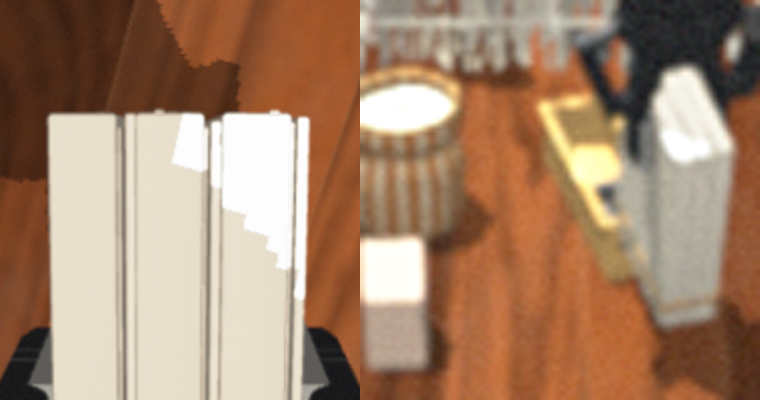

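The top edge has moved from row 175 to row 157, so the tilt is about 0.13 rad, and all three packs tilt together. I'll press a little more.

Emit:
move_arm(motion=[[[0,-1,0,2,0],[0,-2,0,4,0],[0,-2,0,6,0],[0,-2,0,6,0],[0,-2,0,6,0]]])

```text
t: 9.95
tool_pos: [0.472, 0.1574, 0.2122]
orientation: [0.6, 0.8, 0.005, -0.003]
wrist_force: [-15.4, 13.3, 31.6]
width: 0.43
gripper_force: 65.6
```

```bash
python3 t.py
```

```text
9.95 [0.472  0.1574 0.2122] [-15.4  13.3  31.6] [ 1.04  3.25 -0.72] [  2.5 169. ]
262 [(152, 83), (153, 209), (154, 169)]
278 [(123, 74), (152, 132), (153, 275), (154, 156)]
294 [(159, 76), (160, 203), (161, 125), (195, 109)]
```

Emit:
move_arm(motion=[[[0,3,0,-1,0],[0,6,0,-1,0],[0,9,0,-2,0],[0,11,0,-2,0],[0,11,0,-2,0]]])

```text
t: 10.62
tool_pos: [0.4688, 0.1643, 0.2082]
orientation: [0.599, 0.8, 0.001, 0.001]
wrist_force: [-0.4, -0.2, 7.5]
width: 0.436
gripper_force: 57.9
```

```bash
python3 t.py
```

```text
10.625 [0.4688 0.1643 0.2082] [-0.4 -0.2  7.5] [-0.79  0.02 -0.12] [  1.4 176.5]
262 [(149, 123), (150, 194), (151, 117)]
278 [(149, 183), (150, 292), (151, 83), (176, 74)]
294 [(154, 72), (155, 94)]
```

The top edge is at row 150, so the tilt is about 0.2 rad, and the forces have dropped. I'll lift and go over the tray.

```bash
python3 - <<'E'
from h import *
print(rel(tr(0,176,.265),TY),rel(tr(0,10,.265),TY))
E
```

```text
[-0.5, -1.3, -56.7, np.float64(0.0)] [-166.5, -1.4, -56.8, np.float64(0.0)]
```

Emit:
move_arm(motion=[[[0,4,0,-20,0],[0,2,-1,-40,0],[0,0,-1,-57,0],[0,-40,-1,-57,0],[0,-85,-1,-57,0],[0,-130,-1,-57,0],[0,-166,-1,-57,0],[0,-166,-1,-57,0],[0,-166,-1,-57,0]]])

```text
t: 11.8
tool_pos: [0.5135, 0.0046, 0.2632]
orientation: [0.6, 0.8, 0.0, -0.001]
wrist_force: [-0.0, 0.2, -3.0]
width: 0.432
gripper_force: 57.8
```

```bash
python3 t.py; python3 - <<'E'
from h import *
print(yaw())
a=imaging.snapshot("side");c=imaging.snapshot("wrist");b=imaging.snapshot("top")
f=lambda i,x,y,w,h,k:cv2.resize(i[y:y+h,x:x+w],(k*w,k*h),interpolation=cv2.INTER_CUBIC)
cv2.imwrite("pics/s6.png",np.hstack([f(c,130,80,280,260,1),f(a,230,135,80,130,2)[:260],f(b,300,130,100,130,2)])[:,:,::-1])
E
```

```text
11.8 [0.5135 0.0046 0.2632] [-0.   0.2 -3. ] [0.09 0.03 0.01] [-0.5 10.7]
262 [(120, 87), (142, 72), (150, 79), (151, 163), (152, 80)]
278 [(125, 92), (128, 98), (137, 85), (138, 151), (142, 76), (150, 77), (151, 155), (152, 77)]
294 [(101, 82), (120, 87), (142, 75), (152, 165), (153, 102), (157, 85)]
106.34920009325269
```

View pics/s6.png

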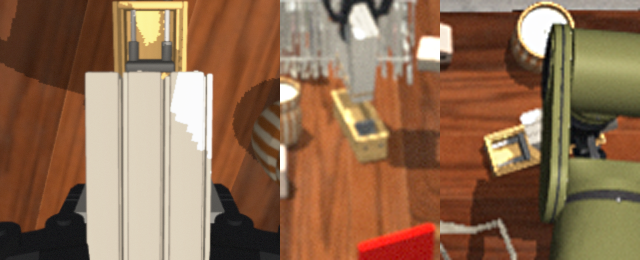

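The wrist view shows the tray's far end straight ahead, with lip corners at about (242,82) and (317,82), and the pile (216–342) centred on it. I'll check this with numbers.

```bash
python3 - <<'E'
from h import *
c=cam("wrist")
P=back(c,[(242,82),(317,82),(255,138),(305,138)],.05);print(intray(P).round(1).tolist())
print(rel(tr(0,13,.225),TY))
E
```

```text
[[-28.6, 99.9], [28.8, 100.0], [-19.3, 57.4], [20.4, 57.5]]
[1.8, 0.3, 38.8, np.float64(0.002)]
```

Emit:
move_arm(motion=[[[0,2,0,12,0],[0,2,0,24,0],[0,2,0,34,0],[0,2,0,41,0],[0,2,0,41,0],[0,2,0,41,0]]])

```text
t: 12.75
tool_pos: [0.5135, 0.0061, 0.2233]
orientation: [0.6, 0.8, 0.0, 0.0]
wrist_force: [0.2, -0.4, -3.0]
width: 0.433
gripper_force: 57.7
```

```bash
python3 t.py
```

```text
12.75 [0.5135 0.0061 0.2233] [ 0.2 -0.4 -3. ] [ 0.07  0.04 -0.03] [-0.1 12.2]
262 [(150, 129), (151, 153), (152, 83)]
278 [(119, 96), (124, 85), (143, 91), (144, 150), (149, 77), (150, 126), (151, 137), (152, 85)]
294 [(100, 93), (102, 99), (123, 73)]
```

Emit:
move_arm(motion=[[[0,0,0,4,0],[0,3,0,4,0],[0,7,0,4,0],[0,11,0,4,0],[0,15,0,4,0],[0,19,0,4,0],[0,19,0,4,0]]])

```text
t: 13.68
tool_pos: [0.5079, 0.0245, 0.219]
orientation: [0.599, 0.801, -0.0, 0.0]
wrist_force: [0.1, -3.5, -4.5]
width: 0.436
gripper_force: 57.4
```

```bash
python3 t.py
```

```text
13.675 [0.5079 0.0245 0.219 ] [ 0.1 -3.5 -4.5] [-1.02 -0.25 -0.01] [-0.3 31.3]
262 [(107, 128), (150, 94), (151, 153), (152, 80)]
278 [(107, 147), (108, 86), (109, 104), (110, 75), (116, 176), (123, 94), (151, 78), (152, 76)]
294 [(106, 80), (107, 244), (109, 93), (115, 82), (116, 116), (133, 85)]
```

The pusher yields at about 3.5 N. I'll go down along the end wall.

Emit:
move_arm(motion=[[[0,0,0,6,0],[0,0,0,12,0],[0,-1,0,18,0],[0,-1,0,22,0],[0,-1,0,22,0]]])

```text
t: 14.35
tool_pos: [0.5082, 0.0235, 0.1963]
orientation: [0.6, 0.8, -0.0, -0.0]
wrist_force: [3.3, -2.9, -2.9]
width: 0.433
gripper_force: 57.6
```

```bash
python3 t.py; python3 v.py pics/s7.png
```

```text
14.35 [0.5082 0.0235 0.1963] [ 3.3 -2.9 -2.9] [-0.9  -0.68 -0.06] [-0.4 30.3]
262 [(105, 78), (106, 132), (116, 85), (128, 118), (150, 111), (151, 165), (152, 77)]
278 [(105, 84), (106, 130), (116, 190), (117, 82), (151, 151), (152, 80)]
294 [(105, 137), (106, 230), (115, 172), (150, 86), (156, 84)]
```

Emit:
move_arm(motion=[[[0,0,0,3,0],[0,-3,0,5,0],[0,-7,0,7,0],[0,-11,0,9,0],[0,-15,0,10,0],[0,-15,0,10,0]]])

```text
t: 15.25
tool_pos: [0.5126, 0.0109, 0.189]
orientation: [0.6, 0.8, 0.002, -0.002]
wrist_force: [-3.3, 3.8, 11.9]
width: 0.432
gripper_force: 60.9
```

```bash
python3 t.py
```

```text
15.25 [0.5126 0.0109 0.189 ] [-3.3  3.8 11.9] [1.17 0.99 0.05] [ 0.3 16.9]
262 [(117, 107), (118, 102), (156, 147), (157, 97)]
278 [(111, 126), (140, 93), (141, 155), (156, 141), (157, 96)]
294 [(117, 81), (118, 72)]
```

View pics/s7.png

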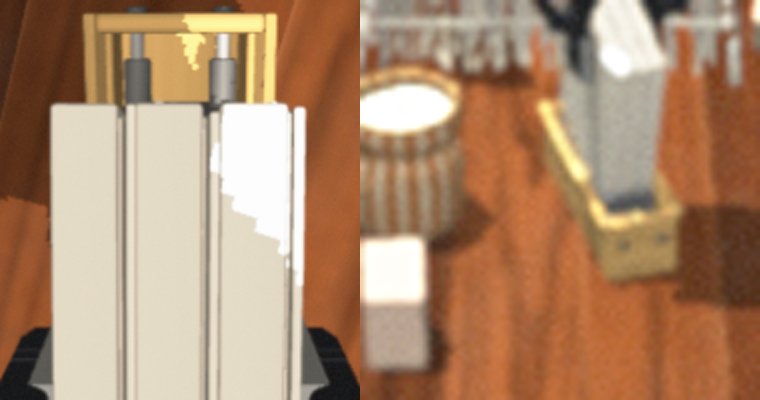

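The previous picture shows the pile tilted inside the tray, with the pusher pressed back. The top edge is now at row 157, so it is rotating upright. I'll continue.

Emit:
move_arm(motion=[[[0,-3,0,1,0],[0,-6,0,2,0],[0,-9,0,3,0],[0,-12,0,4,0],[0,-12,0,4,0]]])

```text
t: 15.92
tool_pos: [0.5161, -0.0008, 0.1845]
orientation: [0.6, 0.8, 0.002, -0.002]
wrist_force: [-1.2, 2.1, 9.0]
width: 0.43
gripper_force: 62.1
```

```bash
python3 t.py
```

```text
15.925 [ 0.5161 -0.0008  0.1845] [-1.2  2.1  9. ] [ 1.01  0.53 -0.02] [0.5 4.7]
262 [(127, 71), (167, 112)]
278 [(108, 129), (127, 197), (167, 111)]
294 [(102, 73)]
```

Emit:
move_arm(motion=[[[0,-2,0,1,0],[0,-4,0,2,0],[0,-6,0,3,0],[0,-6,0,3,0]]])

```text
t: 16.48
tool_pos: [0.5179, -0.0062, 0.1822]
orientation: [0.6, 0.8, 0.003, -0.002]
wrist_force: [-2.0, 6.2, 10.6]
width: 0.431
gripper_force: 62.5
```

```bash
python3 t.py; python3 v.py pics/s8.png
```

```text
16.475 [ 0.5179 -0.0062  0.1822] [-2.   6.2 10.6] [ 1.28  0.9  -0.01] [ 0.7 -0.9]
262 [(121, 154), (172, 109), (173, 75)]
278 [(106, 115), (121, 209), (172, 103), (173, 77)]
294 []
```

View pics/s8.png

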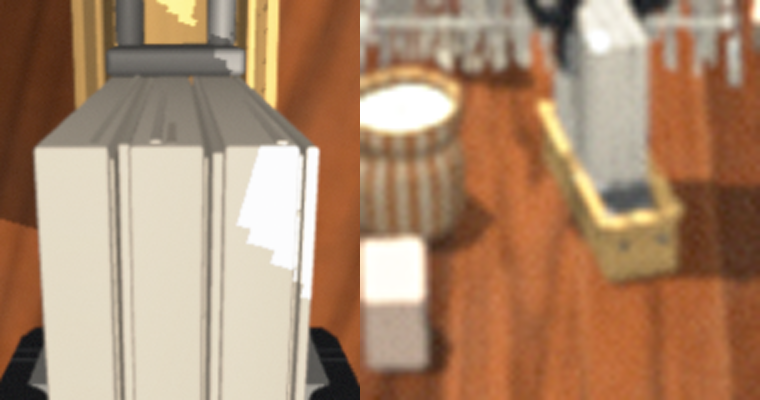

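The pile is nearly upright (top edge at row 173), with the pusher just behind it. I'll release and rise.

Emit:
move_arm(motion=[[[0,2,0,-1,0],[50,2,0,-1,0],[85,2,0,-1,0],[85,2,0,-1,0],[85,2,0,-1,0],[85,2,0,-1,0],[85,2,0,-20,0],[85,2,0,-50,0],[85,2,0,-90,0],[85,2,0,-130,0],[85,2,0,-130,0],[85,2,0,-130,0]]])

```text
t: 18.12
tool_pos: [0.5168, -0.0062, 0.3105]
orientation: [0.6, 0.8, 0.0, 0.0]
wrist_force: [0.3, 0.4, -1.6]
width: 0.997
gripper_force: 0.0
```

```bash
python3 - <<'E'
from h import *
s=bot.observe();print(s["t"],s["tool_pos"],s["wrist_force"])
c=imaging.snapshot("wrist");a=imaging.snapshot("side")
f=lambda i,x,y,w,h,k:cv2.resize(i[y:y+h,x:x+w],(k*w,k*h),interpolation=cv2.INTER_CUBIC)
cv2.imwrite("pics/s9.png",np.hstack([f(c,170,60,220,300,2),f(a,230,130,70,120,5)])[:,:,::-1][:600] if 0 else np.hstack([f(c,170,60,220,250,2),f(a,230,140,70,100,5)])[:,:,::-1])
for q in("pusher_top","pack_mid_centre","pack_near_centre","pack_far_centre"):
  for k in("wrist","side"):
    print(q,k,[(round(r["p"],2),intray(r["location"]).round(1).tolist(),round(r["location"][2],3)) for r in landmark_of(q,k)][:4])
E
```

```text
18.125 [ 0.51682692 -0.00624291  0.31054315] [ 0.26066276  0.42053755 -1.62427039]
pusher_top wrist [(0.91, [1.7, 53.2], 0.052)]
pusher_top side [(0.54, [180.2, 126.9], 0.044), (0.47, [1.1, 50.8], 0.05), (0.23, [-220.9, -192.9], 0.018)]
pack_mid_centre wrist []
pack_mid_centre side [(0.74, [179.6, 125.8], 0.044)]
pack_near_centre wrist [(0.52, [-0.7, 51.7], 0.052)]
pack_near_centre side [(0.45, [-7.5, -2.4], 0.086)]
pack_far_centre wrist [(0.23, [-226.7, -197.5], 0.013)]
pack_far_centre side [(0.96, [11.9, -4.7], 0.084), (0.88, [-58.3, 491.2], 0.074), (0.78, [85.7, 464.4], 0.075), (0.77, [190.4, 601.7], 0.077)]
```

View pics/s9.png

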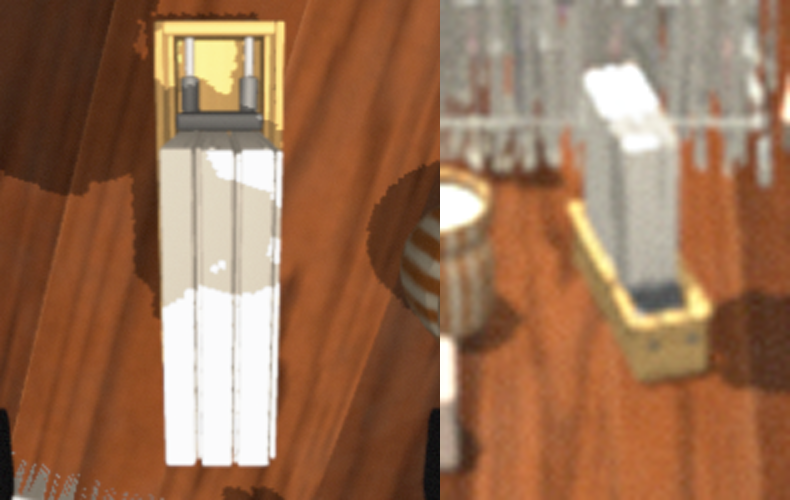

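All three packs stand level in the tray against the pusher, with the top face at rows 134 to 292 and columns 250 to 311. I'll check the numbers before handing in.

```bash
python3 - <<'E'
from h import *
c=cam("wrist")
print(intray(back(c,[(250.5,134.5),(311,134.5),(306,292),(252.5,292)],.162)).round(1).tolist(), intray(back(c,[(247,71),(313,71),(261,117),(302,117)],.05)).round(1).tolist())
E
```

```text
[[-17.7, 53.3], [19.1, 53.3], [18.4, -53.9], [-18.7, -53.9]] [[-28.6, 100.2], [29.6, 100.2], [-16.8, 60.4], [20.5, 60.5]]
```

```bash
python3 -c "
from rig import finish_job
print(finish_job())"
```

```text
the job is handed in; nothing more can be done
None
```

The job is handed in: by the last wrist picture all three packs stand level on the tray floor, within about 1 mm of the seat along the tray and against the pressed-back pusher. The arm is clear at 18 s; I sent no move near the candle, house or soap box but did not re-measure them, and the hand-in returned no verdict.

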